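# Set the polariser ring of the strain viewer

## Robot

A 6-joint arm with a two-finger parallel gripper is mounted at the origin on the work surface. World frame = base frame: x ahead of the robot, y to its left, z up, the work surface at z = 0. Lengths are in mm, angles in rad, forces in N, time in s.
With the tool pointing down it reaches from about 350 to 975 mm from the base axis. Payload 4.9 kg.
Tool frame: the origin (TCP) lies midway between the tips of the shut fingers; the grasp point (between the pads) lies 19 mm behind it; z points along the fingers, y is the line along which they close (so a half turn about z gives the same grasp; the last joint's range is limited). The gripper opens to 85 mm and grips with 20 to 120 N. Pads are 22 mm wide; open, the fingers measure 114 mm over their backs; the gripper's body (76 mm by 85 mm) begins 54 mm behind the grasp point. The pads swing forward as they close: fully open they stand 13 mm farther back than shut.
Start: joints at [-1.463, 0.053, 1.613, -0, 1.476, -0.119], TCP at [140.534, -608.976, 231.304] pointing down, gripper open.
Joint ranges: [-3.01, 3.01], [-1.01, 2.22], [0.06, 2.58], [-1.02, 4.17], [0.09, 2.62], [-3.14, 3.14]. Speed limits (rad/s): [2.57, 2.57, 3.14, 3.14, 3.14, 3.14].

## Interface

Orientations are given as a unit quaternion [w, x, y, z].
In Python, from cell import ctrl, kin, cams, order gives the robot as it stands. Calls block until the motion is done:
- ctrl.move_pose(position, orientation): joint-space move of the TCP to a pose.
- ctrl.servo_line(position, rate=150, frame=None, f_stop=None): straight line of the TCP; frame=None keeps the orientation; rate is the mean speed in mm/s. With f_stop (N) it stops when the force on the tool has changed by that much, and returns True; else False.
- ctrl.move_joints(angles): joint-space move.
- ctrl.command_gripper(opening, force=None): finger opening in mm; force is the grip in N (None keeps the last); returns when the fingers have stopped.
- ctrl.sleep(seconds).
- kin.ik(position, orientation): joint angles nearest the present ones, or None.
- cams.get_image(name): name is "scene" or "top" or "wrist"; returns (picture, depth): 480x640x3 uint8, red, green, blue; 480x640 float32, mm along the optical axis (not along the pixel's ray), 0 where there is no reading.
- cams.camera_info(name): a dict with "mtx" (3x3 intrinsics, pixels), "view" (4x4, takes a point from world to camera coordinates). Camera axes: x right, y down, z forward; pixel columns grow to the right and rows downward; lengths in mm; the calibration is good to about 2 mm. The wrist camera is an equidistant fisheye: a pixel r from the principal point sees the ray r / f radians off the axis. A picture is of the moment at which its call begins: read the wrist's pose just before it. camera_info takes no time and is no camera call; for the wrist camera it gives the pose at the moment of the call.
A pose or a line that the arm cannot do raises ctrl.MotionError and nothing moves.
- order.hand_in(): hands the job in; it is judged then, once.
Readings, each from a call of its own:
- ctrl.current_time_s(): time.
- ctrl.current_joint_positions(): joint angles.
- ctrl.current_qvel(): joint speeds.
- ctrl.current_joint_torque(): joint torques, N m.
- ctrl.current_eef_pos(): TCP position.
- ctrl.current_tcp_rot(): TCP orientation.
- ctrl.current_wrist_force(): force on the tool from outside, world axes, zero at the start.
- ctrl.current_ft_torque(): the same for the moment, N m.
- ctrl.current_grip_width(): finger opening in mm.
- ctrl.current_finger_force(): force on a finger pad.
Only numpy, scipy, OpenCV 4.12 (cv2) and the standard library are available. Lean on these libraries where they do the work, as an engineer would, in place of code of your own. Each camera call takes 0.05 s, during which the arm holds its last target. There are 200 camera calls.

## Task

On the round glass strain viewer, push the small upright post on the ring's lever around with a fingertip until the lever lies over one of the two long marks of the scale; the long marks are opposite each other and either will do. Push it gently from the side, do not grip it, then move the robot clear so that the ring stays there. Leave the glass piece on the viewer's window and the other things on the bench where they are.

Things in the scene. Friction and masses are not known exactly. Their poses are not given: they have to be found in the camera images.
- ring_angle (a joint): (All sizes here are in mm.) Angle of the dark steel polariser ring (outer diameter 152, inner 108, 14 high, on top of the viewer), in rad: 0 when the lever points to the viewer's own front (-x of dial_axis), growing counter-clockwise seen from above; end stops at -2.7 and 2.7. It turns about the upright line through dial_axis with light steady friction (about 1.5 N at the post), has no spring, and stays where it is left.
- dial_axis (a point): Centre of the viewer's flat top, 60 above the bench, on the ring's axis; z up, -x the viewer's own front. The viewer is a fixed grey drum 256 across and 60 high with a 106 glass window in the middle of its top, inside the ring.
- ring: The turning ring with its lever, one rigid piece: origin on the ring's axis 60 above the bench; the lever points out along its own -x. A flat steel bar 12 wide, its top 74 above the bench, reaches out to 106 from the axis; at 98 from the axis a round black upright post, diameter 14, rises from the bar's top to 120 above the bench. Nothing else on the viewer's rim stands above 62; the ring itself is 74 high.
- lever_post (a point): Top centre of the lever's upright post (98 from the ring's axis, 120 above the bench).
- mark_a (a point): One of the two long marks: a black radial bar 5 wide on the flat aluminium scale plate around the ring, running from 80 to 124 from the axis (the other 22 marks, every 15 degrees, are 2 wide and end at 92). This point is on it 98 from the axis, straight below where the post stands when the lever lies over it, 61 above the bench. The plate does not turn with the ring; it is fixed at an angle that differs from run to run.
- mark_b (a point): The other long mark, same size, diametrically opposite mark_a; point likewise 98 from the axis.
- glass_piece: Loose domed glass piece, 42 across and 22 high, on the viewer's window near the ring's axis (its foot 60 above the bench). Leave it. Origin: centre of its underside.
- paddle: Loose flat paddle lying on the bench: steel-dark plate 75 x 55 x 12 and a wooden handle, 220 long in all, along its x axis, origin on the bench near its middle. Leave it.
- dish: Loose white square dish 90 x 90 x 25. Origin: centre of its underside. Leave it.

How it is judged:
By the outcome, as a careful person would: the job done as asked, in the order asked, and still so for the second after the job is handed in, with the robot touching nothing.
It also fails if it takes over 38 s, if anything falls off the work surface, if the arm or the gripper's body presses on something with over 40 N, if the wrist force passes 120 N, or if a joint passes its speed limit or range.

## Working session

There is one attempt and no reset: what is moved stays moved. The work goes in short steps, each a Python script; the robot and the scene stay as the last script left them, time stands still between calls to the robot, and variables do not carry over. Pictures are saved under pics/ and viewed, at most 10 in all, crops included, and the job is handed in when it is done.

```bash
mkdir -p pics; ls
python3 - <<'E'
from cell import ctrl,cams
import cv2,numpy as np
for n in ("top","scene"):
    p,d=cams.get_image(n); cv2.imwrite(f"pics/{n}1.png",p[:,:,::-1]); np.savez(f"{n}1.npz",p=p,d=d,**cams.camera_info(n)); print(n,cams.camera_info(n))
print(ctrl.current_time_s())
E
```

```text
pics
top {'mtx': array([[479.65209997,   0.        , 315.36819371],
       [  0.        , 479.65209997, 239.78995388],
       [  0.        ,   0.        ,   1.        ]]), 'view': array([[ 4.90152783e-03, -9.99913436e-01,  1.22104931e-02,
        -1.25835037e+01],
       [-9.90868832e-01, -6.50175176e-03, -1.34672513e-01,
         5.55566658e+02],
       [ 1.34740245e-01, -1.14388959e-02, -9.90814926e-01,
         1.02722913e+03],
       [ 0.00000000e+00,  0.00000000e+00,  0.00000000e+00,
         1.00000000e+00]])}
scene {'mtx': array([[515.49052796,   0.        , 320.46382653],
       [  0.        , 515.49052796, 233.55153234],
       [  0.        ,   0.        ,   1.        ]]), 'view': array([[-2.76508790e-01,  9.61010787e-01,  1.07534073e-03,
         1.57365017e+02],
       [ 5.81031501e-01,  1.68069552e-01, -7.96338508e-01,
        -2.54574501e+02],
       [-7.65470629e-01, -2.19569791e-01, -6.04850249e-01,
         1.72483565e+03],
       [ 0.00000000e+00,  0.00000000e+00,  0.00000000e+00,
         1.00000000e+00]])}
0.1
```

View pics/top1.png

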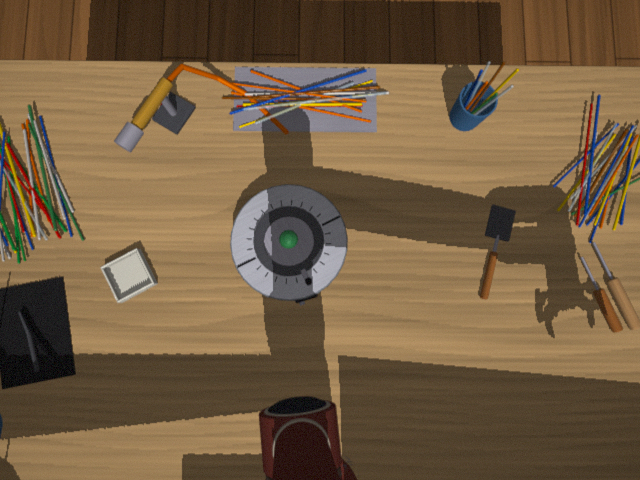

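View pics/scene1.png

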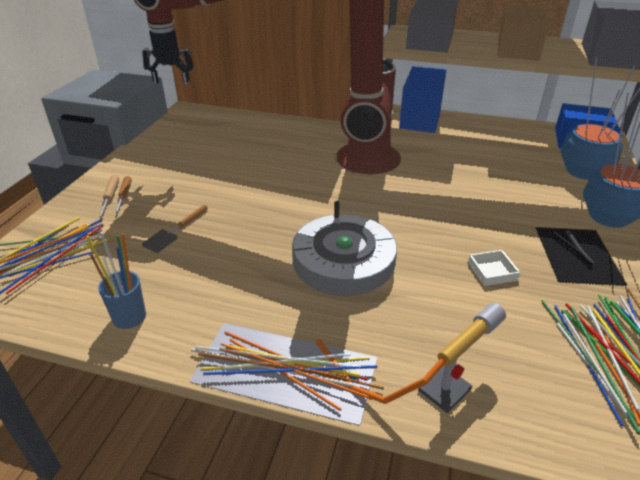

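The top view shows the viewer's drum centred near (289,242). The lever post is at about (308,281), and the long marks are at about (332,219) and (246,263). The scene view shows the post standing on the robot's side of the drum.

```bash
cat > h.py <<'E'
import numpy as np,cv2
def cast(uv,K,V,z):
    uv=np.asarray(uv,float).reshape(-1,2)
    r=np.c_[(uv-[K[0,2],K[1,2]])/K[0,0],np.ones(len(uv))]@V[:3,:3]
    c=-V[:3,:3].T@V[:3,3]
    return c+r*((z-c[2])/r[:,2])[:,None]
def world(d,K,V):
    v,u=np.mgrid[:480,:640]
    P=np.stack([(u-K[0,2])/K[0,0]*d,(v-K[1,2])/K[1,1]*d,d],-1)
    return (P-V[:3,3])@V[:3,:3]
E
python3 - <<'E'
from h import *
from scipy.optimize import least_squares
f=np.load("top1.npz"); K,V,p,d=f['mtx'],f['view'],f['p'],f['d']
W=world(d,K,V); v,u=np.mgrid[:480,:640]
near=(np.hypot(u-289,v-242)<75)&(d>0)
m=near&(W[...,2]>45)
cnt=max(cv2.findContours(m.astype(np.uint8),0,1)[0],key=cv2.contourArea).reshape(-1,2)
E=cast(cnt,K,V,60)[:,:2]
r=least_squares(lambda q:np.hypot(*(E-q[:2]).T)-q[2],[600,0,128],loss='soft_l1'); print("drum",r.x,np.abs(r.fun).mean(), "n",len(cnt))
c=r.x[:2]
top=near&(np.abs(W[...,2]-61)<4); print("z top",np.median(W[top][:,2]))
post=near&(W[...,2]>95); print("post n",post.sum(),W[post].mean(0),W[post][:,2].max())
# post top via plane 120
P=cast(np.c_[u[post],v[post]].mean(0),K,V,110)[0]; print("post",P,np.hypot(*(P[:2]-c)))
g=p.max(2)
A=cast(np.c_[u.ravel(),v.ravel()],K,V,61)[:,:2].reshape(480,640,2)-c
R=np.hypot(A[...,0],A[...,1])
print("scan at r 98..118: angle(deg), brightness")
th=np.arange(0,360,1.)
s=[]
for rr in np.arange(97,120,3):
    q=np.c_[c[0]+rr*np.cos(np.radians(th)),c[1]+rr*np.sin(np.radians(th)),np.full(360,61.)]
    C=q@V[:3,:3].T+V[:3,3]; uv=C[:,:2]/C[:,2:]*K[0,0]+[K[0,2],K[1,2]]
    s.append(cv2.remap(g,uv[:,:1].astype(np.float32),uv[:,1:].astype(np.float32),1).ravel())
s=np.mean(s,0); base=np.array([np.median(np.roll(s,-i+10)[:21]) for i in range(360)])
k=s/base; print([(int(t),round(float(x),2)) for t,x in zip(th,k) if x<.8])
im=cv2.resize(p[170:312,215:365],None,fx=4,fy=4,interpolation=cv2.INTER_CUBIC); cv2.imwrite("pics/crop1.png",im[:,:,::-1])
E
```

```text
drum [550.00225899  48.79911967 126.32638741] 0.5435969351415931 n 331
z top 61.69182619944343
post n 41 [461.67241656   5.90890362 119.12479829] 122.93713766889168
post [462.14370942   5.93688897 110.        ] 97.75630697163159
scan at r 98..118: angle(deg), brightness
[(116, 0.51), (117, 0.3), (118, 0.52), (203, 0.79), (204, 0.71), (205, 0.7), (206, 0.74), (296, 0.49), (297, 0.36), (298, 0.65)]
```

View pics/crop1.png

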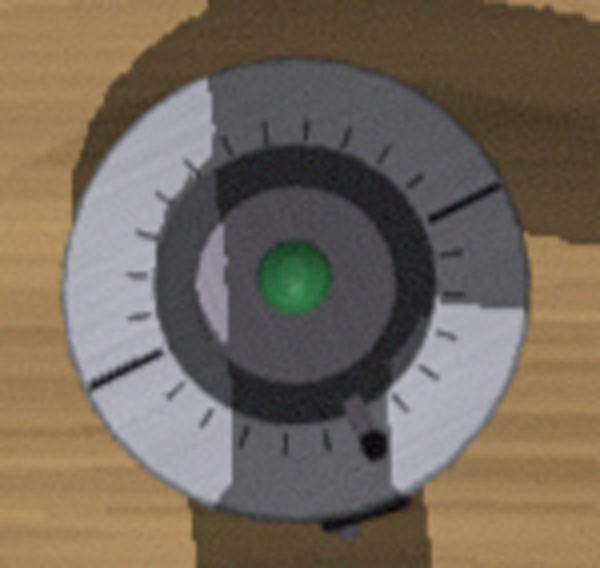

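The long marks measure 117.0° and 296.9° about the axis at (550, 48.8), so they are opposite each other as they should be. The post is at 205.9° and radius 98.2 mm (98 expected), with its top at about 120 mm. I'll push counter-clockwise with shut fingers, stop about 4° short of 296.9°, then measure again.

Run:
```python
from h import *
ctrl.command_gripper(0)
ctrl.move_pose(*pose(206,16,1,200)); print(ctrl.current_time_s())
P,q=pose(206,16,1); ctrl.servo_line(P,rate=80); print(ctrl.current_time_s(),ctrl.current_wrist_force())
for a in np.linspace(206,293,13):
    P,q=pose(a,0,1); ctrl.servo_line(P,rate=50,frame=q); print(round(a),ctrl.current_wrist_force().round(1),round(ctrl.current_time_s(),2))
P,q=pose(293,12,1); ctrl.servo_line(P,rate=60)
P,q=pose(293,12,1,200); ctrl.servo_line(P,rate=120)
P,q=pose(265,100,1,230); ctrl.move_pose(P,ctrl.current_tcp_rot())
for n in("top","wrist"):
    i=cams.camera_info(n); p,d=cams.get_image(n); np.savez(n+"2.npz",p=p,d=d,**i); 
    if n=="top": p=cv2.resize(p[170:312,215:365],None,fx=4,fy=4,interpolation=2)
    cv2.imwrite(f"pics/{n}2.png",p[:,:,::-1])
print(ctrl.current_time_s(),ctrl.current_eef_pos())
f=np.load("top2.npz"); K,V,d=f['mtx'],f['view'],f['d']; W=world(d,K,V); v,u=np.mgrid[:480,:640]
post=(np.hypot(*(W[...,:2]-C).transpose(2,0,1))<125)&(W[...,2]>95)&(W[...,2]<130); print(post.sum(),W[post].mean(0)-np.r_[C,0])
x=W[post].mean(0)[:2]-C; print(np.hypot(*x),np.degrees(np.arctan2(x[1],x[0]))%360)
```

```text
3.4
4.875 [-0.23771982  0.68910543  0.04018046]
206 [-0.2  0.8 -0.3] 5.34
213 [ 0.4 -0.7  0.2] 5.74
220 [-0.   0.3  0.3] 6.14
228 [-0.7  0.6  0.3] 6.54
235 [ 0. -0. -0.] 6.94
242 [ 0.3  0.1 -0. ] 7.34
250 [-0.1  0.3  0.3] 7.74
257 [ 0.4  1.  -0.2] 8.14
264 [-0.9  0.3  0.3] 8.54
271 [-0.3  0.   1. ] 8.94
278 [-0.6 -0.4 -0.2] 9.34
286 [ 0.3 -1.  -0.1] 9.74
293 [-1.1  0.6  0.7] 10.14
12.2417 [424.43654571 -38.65198674 229.50724587]
49 [ 36.26389589 -89.59509794 115.67006834]
96.6558416270304 292.0357947160004
```

View pics/top2.png

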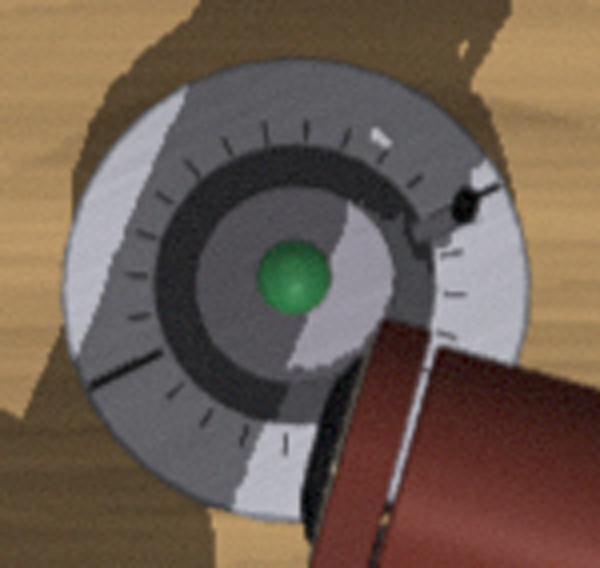

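The lever now lies just short of the right-hand long mark. The post top is at (465,206) in the crop, and the mark's end is at (497,187). I'll refine this with the post-top points and the wrist view.

Run:
```python
from h import *
for n in "12":
    f=np.load(f"top{n}.npz"); K,V,d,p=f['mtx'],f['view'],f['d'],f['p']; W=world(d,K,V); v,u=np.mgrid[:480,:640]
    R=np.hypot(*(W[...,:2]-C).transpose(2,0,1))
    for lo in (95,105,112,116):
        m=(R<125)&(W[...,2]>lo)&(W[...,2]<128); x=W[m].mean(0)[:2]-C; y=cast([u[m].mean(),v[m].mean()],K,V,120 if lo>=112 else 112)[0,:2]-C
        print(n,lo,m.sum(),np.hypot(*x),np.degrees(np.arctan2(x[1],x[0]))%360,"|",np.hypot(*y),np.degrees(np.arctan2(y[1],y[0]))%360)
    b=(R>78)&(R<90)&(np.abs(W[...,2]-74)<5); x=W[b].mean(0)[:2]-C; print("bar",b.sum(),np.degrees(np.arctan2(x[1],x[0]))%360)
i=np.load("wrist2.npz"); print(i['mtx'])
```

```text
1 95 41 98.1906723889984 205.90080115762902 | 97.84893286129041 205.9839656249168
1 105 39 97.98059770438022 206.03481128900145 | 97.5959165307217 206.12824365192685
1 112 38 97.80892899081573 206.01822643796223 | 97.79402507225834 206.02182106889904
1 116 38 97.80892899081573 206.01822643796223 | 97.79402507225834 206.02182106889904
bar 27 206.09258405226583
2 95 49 96.6558416270304 292.0357947160004 | 97.069415549132 292.3685847150687
2 105 41 96.92590142670849 292.3515196427634 | 97.67618385057044 292.942055553223
2 112 37 97.22443127616958 292.5367280259624 | 97.21333639944527 292.5261047393223
2 116 35 97.54506042830306 292.51214587589317 | 97.57053520444428 292.5319314872356
bar 32 292.4175949408699
[[371.64829954   0.         317.92437659]
 [  0.         371.64829954 243.64460115]
 [  0.           0.           1.        ]]
```

View pics/wrist2.png

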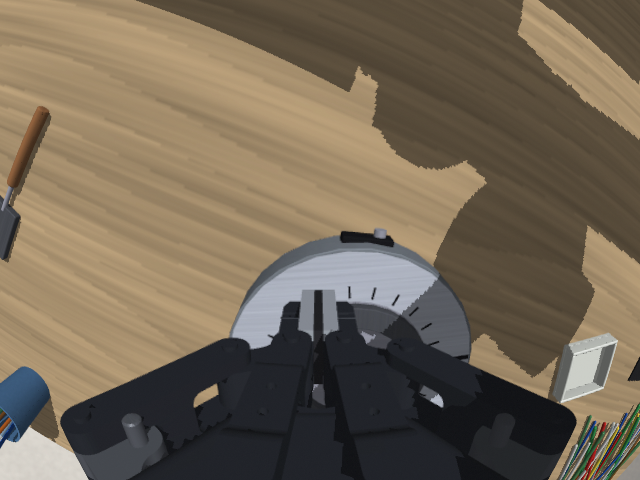

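The wrist view mostly shows the gripper, with the lever's end hidden, so it adds nothing here. In the top view, both post and bar read 292.5° for a commanded 293°. I'll make the last 4.4° nudge slowly with that offset, then retreat further and check.

```bash
cat > meas.py <<'E'
from h import *
def meas(n):
    i=cams.camera_info("top"); p,d=cams.get_image("top"); K,V=i['mtx'],i['view']; W=world(d,K,V)
    R=np.hypot(*(W[...,:2]-C).transpose(2,0,1)); ang=lambda x:np.degrees(np.arctan2(x[1],x[0]))%360
    for nm,m in(("post",(R<125)&(W[...,2]>112)&(W[...,2]<128)),("bar",(R>78)&(R<90)&(np.abs(W[...,2]-74)<5))):
        x=W[m].mean(0)[:2]-C; print(nm,m.sum(),np.hypot(*x),ang(x))
    # visible outer end of the long mark
    A=cast(np.indices((480,640))[::-1].reshape(2,-1).T,K,V,61)[:,:2].reshape(480,640,2)-C
    r=np.hypot(A[...,0],A[...,1]); t=np.degrees(np.arctan2(A[...,1],A[...,0]))%360
    m=(r>110)&(r<122)&(np.abs(t-296.9)<8); g=p.max(2).astype(float); w=np.clip(np.median(g[m])*.75-g,0,None)*m
    print("mark",(w>0).sum(),(w*t).sum()/w.sum())
    cv2.imwrite(f"pics/{n}.png",cv2.resize(p[170:312,215:365],None,fx=4,fy=4,interpolation=2)[:,:,::-1])
    print(ctrl.current_time_s(),ctrl.current_wrist_force())
E
python3 - <<'E'
from meas import *
ctrl.move_pose(*pose(293,14,1,180))
P,q=pose(293,14,1); ctrl.servo_line(P,rate=90)
for a,r in((292,40),(297.35,12)):
    P,q=pose(a,0,1); ctrl.servo_line(P,rate=r,frame=q)
ctrl.sleep(.2)
P,q=pose(297.35,14,1); ctrl.servo_line(P,rate=50)
P[2]=200; ctrl.servo_line(P,rate=120)
ctrl.move_pose([380,-250,250],q)
meas("top3")
E
```

```text
post 39 97.39338482573712 296.8098612026651
bar 32 83.83315616903495 296.6670207228592
mark 17 297.78433183974886
18.15 [-0.38608416 -0.49551307 -0.42645284]
```

View pics/top3.png

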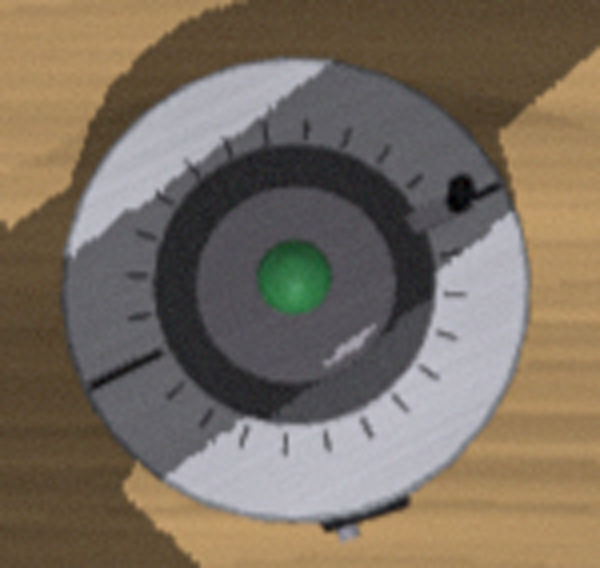

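The lever now lies over the long mark, with the mark's outer end showing past the post at (490,190). The post biases the estimate of that mark, so I'll re-measure both marks from the first, unobstructed image.

Run:
```python
from h import *
f=np.load("top1.npz"); K,V,p=f['mtx'],f['view'],f['p']; g=p.max(2).astype(float)
A=cast(np.indices((480,640))[::-1].reshape(2,-1).T,K,V,61)[:,:2].reshape(480,640,2)
D=A-C; r=np.hypot(D[...,0],D[...,1]); t=np.degrees(np.arctan2(D[...,1],D[...,0]))%360
c=[]
for a0 in(117,297):
  for lo,hi in((84,122),(96,109),(109,121)):
    m=(r>lo)&(r<hi)&(np.abs(t-a0)<6); w=np.clip(np.median(g[m])*.85-g,0,None)*m
    x=(w[...,None]*A).sum((0,1))/w.sum(); print(a0,lo,x-C,np.hypot(*(x-C)),(w*t).sum()/w.sum())
    if lo==84:c.append(x)
e=c[1]-c[0]; print("line",np.degrees(np.arctan2(e[1],e[0]))%360,"mid-C",c[0]/2+c[1]/2-C)
# ring outer edge (z 74) centre as a check from dark ring
m=((g<70)&(r<90)&(r>45)).astype(np.uint8)
```

```text
117 84 [-47.04623348  92.47305923] 103.7526614996489 116.9696861990005
117 96 [-46.35808914  91.40643843] 102.49004544254143 116.8898261065256
117 109 [-52.04361131 102.50185243] 114.95724087081967 116.91932648416318
297 84 [ 46.46091159 -92.08562631] 103.14251731520442 296.7671608730817
297 96 [ 46.15853398 -91.31593276] 102.3191567328462 296.81371786516155
297 109 [  51.9488727  -102.71710102] 115.10642126490886 296.825245065957
line 296.8691735330198 mid-C [-0.29266094  0.19371646]
```

The mark is at 296.8–296.9° and the lever at 296.7–296.8°, so they agree to about 0.2°. The glass piece hasn't moved in the pictures and the robot is clear.

```bash
python3 -c "
from cell import order; print(order.hand_in())"
```

```text
the job is handed in; nothing more can be done
None
```

The lever lies over a long mark, within about 0.2° by the top camera; the robot is clear, the glass piece and other things were left alone, and the job was handed in at about 18 s.

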